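Put the tin cutters in to soak and open the descaler

ROBOT

A 6-joint arm with a two-finger parallel gripper is mounted at the origin on a cart in front of the work surface, level with it; the furniture and walls round the work are solid. World frame = base frame: x ahead of the robot, y to its left, z up, the work surface at z = 0. Lengths are in m, angles in degrees, forces in N, time in s.
With the tool pointing down it reaches from about 0.4 to 0.825 m from the base axis. Payload 7 kg.
Tool frame: the origin (TCP) lies midway between the tips of the shut fingers; the grasp point (between the pads) lies 19 mm behind it; z points along the fingers, y is the line along which they close (so a half turn about z gives the same grasp; the last joint's range is limited). The gripper opens to 88 mm and grips with 3 to 60 N. Pads are 19 mm wide; open, the fingers measure 130 mm over their backs; the gripper's body (78 mm by 193 mm) begins 47 mm behind the grasp point.
Start: joints at [87.496, 20.546, 0.682, 0, -70.136, -16.507], TCP at [0.22, 0.638, 0.227] pointing down, gripper open.
Joint ranges: [-176.03, 176.03], [-82.01, 121.73], [-58.28, 71.71], [-173.87, 95.51], [-174.79, -0.11], [-173.66, 173.66]. Speed limits (degrees/s): [136.94, 136.94, 172.46, 180, 180, 180].

INTERFACE

Orientations are given as [roll, pitch, yaw] about the fixed x, y, z axes, in that order (R = Rz(yaw) Ry(pitch) Rx(roll)).
In Python, from plant import ctrl gives the robot as it stands. The module is installed in compiled form; this text tells all that it offers.
- The arm moves only by the tool send_rows, never from a script. Its argument "plan" is a list that holds one entry, the list of rows, each a list of 6 numbers: the shift along the tool's x, y, z in parts of the range, where 1.0 means 75 cm, then the turn, a rotation vector about the tool's x, y, z in a scale on which 1.0 is 180 degrees. A call has 1 to 8 rows; each row is the pose to reach, as a shift and turn from the pose commanded when the call began, along the tool's axes at that moment; what a row does not reach only later rows make up. A row lasts 1/12 s, in which the tool goes at most 41.7 mm and 7.16 degrees, less where a joint would pass 70% of its speed; a pose out of reach is approached as far as the arm can. No shift or turn number may pass 1 either way. A call with a gripper value outside its range is refused whole. "fingers" is the opening, from 0 (shut) to 1 (fully open), set as the call begins (left out, the last holds). The fingers move at their own pace and stop on an object; the grip force is fixed at half the most. Time passes only in rows, so rows that repeat a pose let the fingers close. It gives the time, the measured TCP pose, the force, the opening and the grip force at its end, in the units of the state.
- ctrl.get_obs(): the state, without advancing time (a new reading comes with each control period).
- ctrl.snapshot(name): name is "scene" or "top" or "wrist"; returns a dict with "img" (420x560x3 uint8, red, green, blue), "K" (3x3 intrinsics, pixels), "pose" (4x4, takes a point from camera to world coordinates). Camera axes: x right, y down, z forward; pixel columns grow to the right and rows downward; lengths in m; the calibration is good to about 2 mm. The wrist camera is an equidistant fisheye: a pixel r from the principal point sees the ray r / f radians off the axis. A picture is of the moment at which its call begins. There is no depth.
- ctrl.close_job(): hands the job in; it is judged then, once.
The state is a dict: "clock": time; "joint_pos": joint angles; "qvel": joint speeds; "tau": joint torques, N m; "tool_pos": TCP position; "orientation": TCP orientation; "force": force on the tool from outside, world axes, zero at the start; "moment": the same for the moment, N m; "opening": finger opening in m; "gripper_force": force on a finger pad.
Only numpy, scipy, OpenCV 4.12 (cv2) and the standard library are available. Lean on these libraries where they do the work, as an engineer would, in place of code of your own. Each camera call takes 0.05 s, during which the arm holds its last target. There are 200 camera calls.

TASK

The tin pastry cutters need a descaling soak: take the dark tray by its wooden handle, tip it over the grey tub so that all three cutters slide in, and set the empty tray back down flat on the worktop. Then open the white jug of descaler: grip the red safety cap, push it down against its spring, turn it anticlockwise while it is pushed down until it comes free, and lift it straight off, leaving the jug standing. Finish still holding the cap in the gripper, level and still, a few centimetres above the open neck so that it drips back into the jug, and leave the timer, the ramekin and the measuring cup where they stand.

Things in the scene. Friction and masses are not known exactly. Their poses are not given: they have to be found in the camera images.
- bottle: White plastic jug of descaler, loose, full (about 1.1 kg), standing on the worktop. Round body 94 mm in diameter with a teal label, shoulder from 98 to 121 mm high, narrow neck (34 mm in diameter) up to the rim at 150 mm. Moulded handle on its +y side, reaching 87 mm from the axis and no higher than 117 mm. Origin: centre of the underside, z up along the neck's axis.
- bottle_mouth (a point): Centre of the jug's open rim, on the neck's axis, 150 mm above the jug's underside.
- cap: Red ribbed push-and-turn safety cap with white arrows on top, on the jug's neck: 54 mm in diameter, 29 mm tall, 57 g. Origin: centre of the underside of its skirt, z up. Closed, it is coaxial with the jug, its skirt's underside 135.5 mm and its top 165 mm above the worktop. Unpressed it turns at most 4 degrees either way and cannot be pulled off. About 1.5 mm of sideways play.
- cap_top (a point): Centre of the cap's flat top, 29 mm above the cap's origin. Pushed down, the cap turns anticlockwise seen from above (positive about z), never clockwise. Past 40 degrees of turn the lugs are out from under the tabs and it lifts straight off; at about 88 degrees it meets a stop, so about 60 degrees is right.
- cap_liner (a joint): Travel of the spring disc in the cap: 0 unpressed, growing by as much as the cap is pushed down, at most 0.009 m; the spring gives 1 N per mm. Three lugs in the cap hook in notches under tabs on the neck; 4 mm of travel is the least that frees them to turn, 5 to 8 mm is right. 0 again once the cap is off.
- tray: Small dark non-stick baking tray, 164 x 164 mm, sheet 3 mm thick, 0.21 kg, lying on the worktop, with lips 14 mm high on both sides and the back, open at the front (+x). Its upper face is slippery (friction about 0.3). A beech handle sticks out of the back (-x). Origin: centre of the underside of the sheet, z up.
- tray_grip (a point): Where to grip the handle from above, fingers closing along the tray's y: x = -118 mm in the tray's frame, 15 mm above its underside, at the middle of the handle's height. The handle is 24 mm wide (along y), 22 mm tall (4 to 26 mm above the underside) and reaches from x = -93 to -188 mm.
- tray_mouth (a point): Middle of the tray's open front edge, on its upper face: x = +82 mm, z = 3 mm in the tray's frame. Pieces slide out over it when the tray is tipped front down.
- tub: Open grey soaking tub, loose, 0.45 kg, outside 240 mm (along its x) x 180 mm (along its y) x 85 mm tall, walls and floor 4 mm thick. Origin: centre of the underside, z up.
- cutter_round: Round tin pastry cutter, 59 mm in diameter, 25 mm tall, 22 g, starting on the tray. Origin: centre of its lower edge, z up.
- cutter_heart: Heart-shaped tin pastry cutter, 58 x 64 mm, 25 mm tall, 22 g, starting on the tray. Origin: centre of its lower edge, z up.
- cutter_square: Square tin pastry cutter, 51 x 51 mm, 25 mm tall, 22 g, starting on the tray. Origin: centre of its lower edge, z up.
- timer: Kitchen timer, dark green top on a cream base, 69 mm in diameter, 60 mm tall; a bystander, to be left alone. Origin: centre of the underside.
- ramekin: White porcelain ramekin, 69 mm in diameter, 42 mm tall; a bystander, to be left alone. Origin: centre of the underside.
- measure: Steel measuring cup with a flat handle, 64 x 123 x 36 mm; a bystander, to be left alone. Origin: centre of the underside.
Mind the look-alikes: they are no part of the job. Leave any blue look-alike of the cutter_heart alone. What is shaped like the cutter_round but purple is not meant.

How it is judged (in metres and radians):
On the way, in this order (a step that is already met when the one before it is completed fails the run):
1. the tray is off the worktop and tipped by more than 17 degrees (angle between tray's own z axis and vertical above 0.3 rad and height (world z) of tray above 0.03 m).
2. all three cutters are in the tub (x of cutter_round in the frame of tub between -0.113 and 0.113 m and y of cutter_round in the frame of tub between -0.083 and 0.083 m and z of cutter_round in the frame of tub between -0.01 and 0.07 m and x of cutter_heart in the frame of tub between -0.113 and 0.113 m and y of cutter_heart in the frame of tub between -0.083 and 0.083 m and z of cutter_heart in the frame of tub between -0.01 and 0.07 m and x of cutter_square in the frame of tub between -0.113 and 0.113 m and y of cutter_square in the frame of tub between -0.083 and 0.083 m and z of cutter_square in the frame of tub between -0.01 and 0.07 m), for 0.2 s.
3. the empty tray lies flat on the worktop again, let go (all of step 2 and height (world z) of tray between -0.005 and 0.008 m and angle between tray's own z axis and vertical below 0.06 rad and contact force between the fingers and tray below 0.3 N), for 0.2 s.
4. the cap is pushed down on the standing jug by more than 3.5 mm (value of joint cap_liner above 0.0035 m and angle between bottle's own z axis and vertical below 0.06 rad and contact force between the fingers and cap above 1 N), for 0.1 s.
At the end, for the whole second after the job is handed in: The cap is gripped, still, level (17 deg), clear of the jug, its skirt 15 to 150 mm above the rim and within 30 mm of the neck's axis; the jug stands upright on the worktop; all three cutters lie in the tub below its rim; the tray lies flat on the worktop, let go (all of step 3 and contact force between the fingers and cap above 1 N and contact force between cap and bottle below 0.05 N and linear speed of cap below 0.02 m/s and angle between cap's own z axis and vertical below 0.3 rad and z of cap in the frame of bottle_mouth between 0.015 and 0.15 m and horizontal distance between cap and bottle_mouth below 0.03 m and angle between bottle's own z axis and vertical below 0.06 rad and height (world z) of bottle between -0.006 and 0.006 m); the arm keeps its last pose, push and grip.
It fails at once if the jug is tipped by more than 17 degrees (angle between bottle's own z axis and vertical above 0.3 rad).
It fails at once if the tub is tipped by more than 17 degrees (angle between tub's own z axis and vertical above 0.3 rad).
It fails at once if the timer is moved by more than 3 cm (distance of timer from where it was at the start of the episode above 0.03 m).
It fails at once if the ramekin is moved by more than 3 cm (distance of ramekin from where it was at the start of the episode above 0.03 m).
It fails at once if the measuring cup is moved by more than 3 cm (distance of measure from where it was at the start of the episode above 0.03 m).
It also fails if it takes over 64 s, if anything falls off the work surface, if the arm or the gripper's body presses on something with over 40 N, if the wrist force passes 120 N, or if a joint passes its speed limit or range.

## Working session

There is one attempt and no reset: what is moved stays moved. The work goes in short steps, Python scripts to look and compute and a tool call to move; the robot and the scene stay as the last step left them, time stands still between calls to the robot, and variables do not carry over. Pictures are saved under pics/ and viewed, at most 10 in all, crops included, and the job is handed in when it is done.

Besides the shell and the picture viewer there is one more tool, called after ">>>" as name(argument=value, ...), one argument or row to a line, values as JSON. send_rows: Moves the arm, as the interface text tells. Its arguments: {"type":"object","properties":{"plan":{"type":"array","items":{"type":"array","items":{"type":"array","items":{"type":"number"}}}},"fingers":{"type":"number"}},"required":["plan"]}

```bash
mkdir -p pics; cat > h.py <<'E'
import numpy as np, cv2
from scipy.spatial.transform import Rotation as R
from plant import ctrl
def snap(n,f=None):
    s=ctrl.snapshot(n)
    if f: cv2.imwrite('pics/'+f,cv2.cvtColor(s['img'],cv2.COLOR_RGB2BGR))
    return s
def ray(s,u,v,fish=False):
    K=s['K'];a=(u-K[0,2])/K[0,0];b=(v-K[1,2])/K[1,1]
    if fish:
        r=np.hypot(a,b);d=np.array([a/r*np.sin(r),b/r*np.sin(r),np.cos(r)]) if r>0 else np.array([0,0,1.])
    else: d=np.array([a,b,1.])
    P=s['pose'];return P[:3,3],P[:3,:3]@d
def plane(s,u,v,z=0,fish=False):
    o,d=ray(s,u,v,fish);return o+d*(z-o[2])/d[2]
def cross(r1,r2):
    (o1,d1),(o2,d2)=r1,r2;d1=d1/np.linalg.norm(d1);d2=d2/np.linalg.norm(d2)
    t=np.linalg.lstsq(np.c_[d1,-d2],o2-o1,rcond=None)[0]
    p,q=o1+d1*t[0],o2+d2*t[1];return (p+q)/2,np.linalg.norm(p-q)
E
python3 - <<'E'
from h import *
np.set_printoptions(precision=3,suppress=True)
import pickle
D={n:snap(n,n+'0.png') for n in('top','scene')}
pickle.dump(D,open('s0.pkl','wb'))
for n in D: print(n,D[n]['K'],D[n]['pose'])
a=cv2.imread('pics/top0.png');print(ctrl.get_obs())
E
```

```text
top [[535.563   0.    277.153]
 [  0.    535.563 204.992]
 [  0.      0.      1.   ]] [[-0.017 -0.982  0.189  0.342]
 [-1.     0.016 -0.002  0.021]
 [-0.001 -0.189 -0.982  1.445]
 [ 0.     0.     0.     1.   ]]
scene [[415.461   0.    284.482]
 [  0.    415.461 208.956]
 [  0.      0.      1.   ]] [[ 0.718 -0.395  0.574 -0.107]
 [-0.696 -0.429  0.576 -0.662]
 [ 0.018 -0.813 -0.582  0.799]
 [ 0.     0.     0.     1.   ]]
{'clock': 0.1, 'joint_pos': array([ 87.497,  20.587,   0.639,  -0.017, -70.136, -16.506]), 'qvel': array([-0.025, -0.025,  0.067,  0.114,  0.029,  0.009]), 'tau': array([ -0.001, -58.416,  29.375,   7.015,   0.01 ,  -0.   ]), 'tool_pos': array([0.22 , 0.638, 0.226]), 'orientation': array([179.915,  -0.008, -19.015]), 'force': array([0.5  , 0.667, 0.72 ]), 'moment': array([ 0.039, -0.006,  0.005]), 'gripper_force': 0.0, 'opening': 0.08769218069619467}
```

View pics/top0.png

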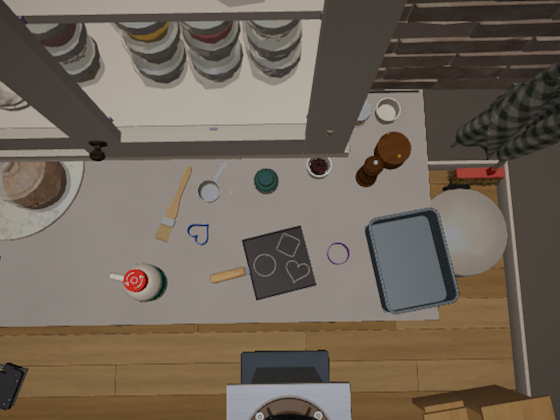

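View pics/scene0.png

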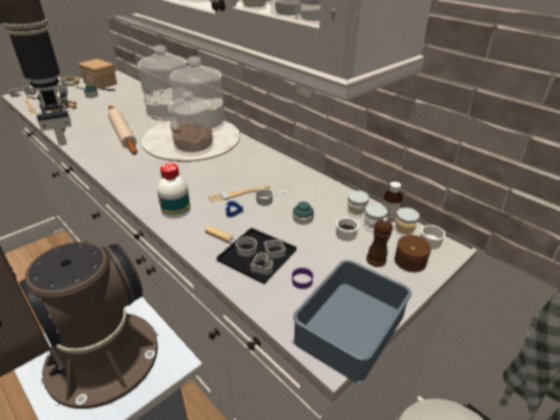

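Top view: the dark tray is at (280,263) with its handle towards +y at (228,275). The tub is at (412,260) and the jug with the red cap at (136,281). The tin cutters on the tray are the round at (265,265), heart at (297,270) and square at (288,244). The look-alikes are the blue heart (199,233) and the purple ring (338,254), both off the tray. Next I'll measure.

```bash
cat > m.py <<'E'
from h import *
import pickle
np.set_printoptions(precision=4,suppress=True)
D=pickle.load(open('s0.pkl','rb'))
def hsv(s): return cv2.cvtColor(s['img'],cv2.COLOR_RGB2HSV)
def blob(s,lo,hi,box):
    m=cv2.inRange(hsv(s),np.array(lo),np.array(hi));k=np.zeros_like(m);x0,y0,x1,y1=box;k[y0:y1,x0:x1]=m[y0:y1,x0:x1]
    n,l,st,c=cv2.connectedComponentsWithStats(k);i=1+np.argmax(st[1:,4]);b=(l==i).astype(np.uint8)
    cn=max(cv2.findContours(b,0,2)[0],key=cv2.contourArea);return c[i],st[i],cn
def corners(cn): return cv2.boxPoints(cv2.minAreaRect(cn))
E
python3 - <<'E'
from m import *
t,s=D['top'],D['scene']
H=hsv(t)
for n,p in dict(tray=(300,240),handle=(228,275),tub=(412,260),wall=(371,260),table=(340,290),red=(130,285)).items(): print(n,H[p[1],p[0]])
H=hsv(s)
for n,p in dict(tray=(240,262),handle=(217,233),tub=(350,310),table=(340,260),red=(168,170)).items(): print(n,H[p[1],p[0]])
A=cv2.resize(cv2.imread('pics/top0.png')[200:330,100:470],None,fx=2.1,fy=2.1,interpolation=2)
B=cv2.resize(cv2.imread('pics/scene0.png')[150:290,140:430],None,fx=2.1,fy=2.1,interpolation=2)
w=max(A.shape[1],B.shape[1]);pad=lambda a:cv2.copyMakeBorder(a,0,0,0,w-a.shape[1],0)
cv2.imwrite('pics/crop1.png',np.vstack([pad(A),pad(B)]))
E
```

```text
tray [15 26 77]
handle [ 18 108 170]
tub [102  23 111]
wall [15 13 77]
table [ 12  26 145]
red [  2 212 186]
tray [170  21  36]
handle [ 18 106 227]
tub [ 99  26 135]
table [ 19  21 198]
red [  1 139 226]
```

View pics/crop1.png

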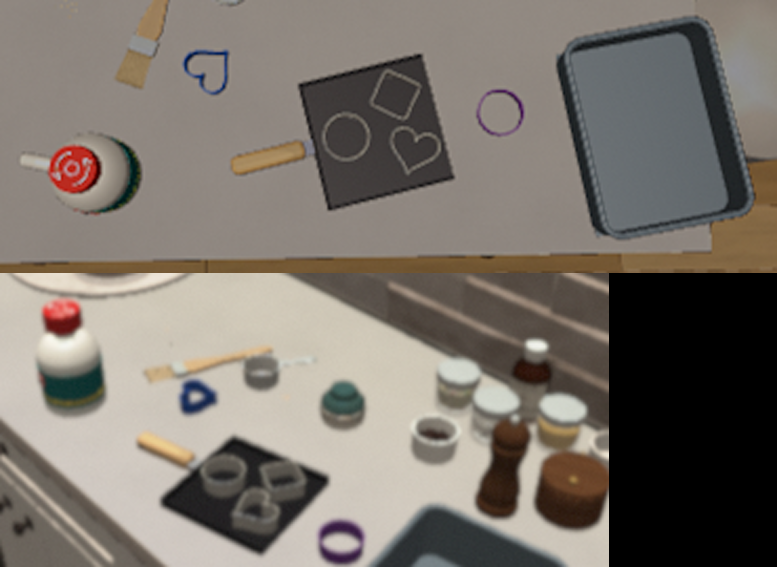

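The crop confirms it: the three tin-grey cutters lie on the tray at top pixels (265,265), (297,270) and (288,244). The blue heart (199,233) and the purple ring (338,254) are off the tray, so they aren't meant.

```bash
python3 - <<'E'
from m import *
t,s=D['top'],D['scene']
# handle
_,st,h1=blob(t,(10,70,90),(28,255,255),(195,255,250,300)); print('hT',st)
_,st2,h2=blob(s,(10,70,90),(28,255,255),(195,215,236,250)); print('hS',st2)
r=lambda cn:np.array(cv2.minAreaRect(cn)[0])
p,e=cross(ray(t,*r(h1)),ray(s,*r(h2)));print('handle centre',p,e)
print('handle corners z.022',[plane(t,*c,z=.022)[:2] for c in corners(h1)])
# tray
_,st,c1=blob(t,(0,0,0),(180,60,100),(240,222,320,302));print('trayT',st)
q=corners(c1);print(q);P=np.array([plane(t,*c,z=.010) for c in q]);print('tray corners',P,P.mean(0),[np.linalg.norm(P[i]-P[i-1]) for i in range(4)])
# red cap
for nm,S,box in(('T',t,(110,255,165,305)),('S',s,(150,155,190,190))):
    m,st,c=blob(S,(0,100,60),(8,255,255),box);mm,_,c2=blob(S,(0,100,60),(8,255,255),box);print('cap',nm,m,st,cv2.minEnclosingCircle(c),cv2.fitEllipse(c))
m,st,c=blob(t,(0,100,60),(8,255,255),(110,255,165,305));print('cap@.165',plane(t,*cv2.minEnclosingCircle(c)[0],z=.165))
# tub outline
mk=cv2.inRange(hsv(t),np.array((95,12,40)),np.array((125,120,255)));mk[:,:360]=0;mk[:,465:]=0;mk[:195]=0;mk[325:]=0
c=np.vstack([x for x in cv2.findContours(mk,0,2)[0] if cv2.contourArea(x)>80]);q=corners(c);print('tub px',q)
P=np.array([plane(t,*x,z=.085) for x in q]);print(P,P.mean(0),[np.linalg.norm(P[i]-P[i-1]) for i in range(4)])
E
```

```text
hT [210 267  35  16 316]
hS [205 226  27  16 207]
handle centre [0.4299 0.1533 0.0194] 0.0004951394817618834
handle corners z.022 [array([0.4303, 0.2015]), array([0.4525, 0.1103]), array([0.4295, 0.1044]), array([0.4075, 0.1954])]
trayT [ 242  226   75   74 3580]
[[240.5679 239.8736]
 [300.8613 224.5262]
 [316.1782 284.7001]
 [255.8848 300.0475]]
tray corners [[ 0.5234  0.1178  0.01  ]
 [ 0.5625 -0.0457  0.01  ]
 [ 0.4005 -0.0823  0.01  ]
 [ 0.363   0.0779  0.01  ]] [0.4623 0.0169 0.01  ] [np.float64(0.1652499521443814), np.float64(0.1681180028812758), np.float64(0.16611974616966685), np.float64(0.164596631624035)]
cap T [134.9616 280.1315] [123 269  25  23 365] ((135.0855255126953, 280.4407958984375), 12.401461601257324) ((134.7196807861328, 280.029296875), (22.209871292114258, 23.70011329650879), 78.7038803100586)
cap S [169.1266 170.4219] [160 163  18  17 237] ((168.94317626953125, 169.7670440673828), 9.36156940460205) ((169.58624267578125, 170.4385986328125), (15.902426719665527, 18.83418846130371), 81.22698211669922)
cap@.165 [0.4112 0.3577 0.165 ]
tub px [[363.3228 220.6731]
 [438.4006 203.4866]
 [460.5244 300.133 ]
 [385.4466 317.3194]]
[[ 0.5583 -0.2031  0.085 ]
 [ 0.6    -0.3993  0.085 ]
 [ 0.3532 -0.4366  0.085 ]
 [ 0.3143 -0.2467  0.085 ]] [ 0.4565 -0.3214  0.085 ] [np.float64(0.2478428435373448), np.float64(0.2006262400431783), np.float64(0.2495919436551738), np.float64(0.1938555529325244)]
```

```bash
cat > go.py <<'E'
import sys
from h import *
np.set_printoptions(precision=2,suppress=True)
def go(p,rpy):
    o=ctrl.get_obs();A=R.from_euler('xyz',o['orientation'],degrees=True);B=R.from_euler('xyz',rpy,degrees=True)
    print('t',o['clock'],'at',o['tool_pos']*100,o['orientation'],'row',A.inv().apply(np.array(p)-o['tool_pos'])*100,np.degrees((A.inv()*B).as_rotvec()))
if __name__=='__main__':
    a=[float(x) for x in sys.argv[1:]];go(a[:3],a[3:])
E
python3 go.py .4356 .1296 .20 180 0 -76.6
```

```text
t 0.1 at [21.98 63.78 22.57] [179.92  -0.01 -19.01] row [36.96 41.01  2.64] [ 0.07 -0.05 57.59]
```

The manual's scale: shifts go in shares of 75 cm and turns go in shares of 180 degrees. Converting my numbers, 41 cm / 75 = 0.5467, 36.96 cm / 75 = 0.4928, 57.6 degrees / 180 = 0.32.

>>> send_rows(
  plan=[
    [[0.4928,0.5467,0.0347,0,0,0.32],[0.4928,0.5467,0.0347,0,0,0.32],[0.4928,0.5467,0.0347,0,0,0.32],[0.4928,0.5467,0.0347,0,0,0.32],[0.4928,0.5467,0.0347,0,0,0.32],[0.4928,0.5467,0.0347,0,0,0.32],[0.4928,0.5467,0.0347,0,0,0.32],[0.4928,0.5467,0.0347,0,0,0.32]],
  ],
  fingers=0.7,
)

```text
clock: 0.77
tool_pos: [0.3502, 0.3296, 0.2107]
orientation: [180.0, 0.0, -76.6]
force: [1.3, 0.0, 0.2]
opening: 0.0612
gripper_force: 0.0
```

```bash
python3 go.py .4356 .1296 .12 180 0 -76.6
```

```text
t 0.7667 at [35.02 32.96 21.07] [179.99   0.   -76.64] row [21.43 -3.68  9.07] [ 0.01  0.   -0.04]
```

Converted, 21.4 cm / 75 = 0.2853, 12 cm / 75 = 0.16.

>>> send_rows(
  plan=[
    [[0.16,-0.0267,0,0,0,0],[0.16,-0.0267,0,0,0,0],[0.16,-0.0267,0,0,0,0],[0.2853,-0.0493,0.12,0,0,0],[0.2853,-0.0493,0.12,0,0,0],[0.2853,-0.0493,0.12,0,0,0],[0.2853,-0.0493,0.12,0,0,0],[0.2853,-0.0493,0.12,0,0,0]],
  ],
)

```text
clock: 1.43
tool_pos: [0.4357, 0.1299, 0.1188]
orientation: [179.7, -0.1, -76.5]
force: [0.1, 1.3, -0.7]
opening: 0.0612
gripper_force: 0.0
```

```bash
python3 - <<'E'
from h import *
import pickle
s=snap('wrist','w1.png');pickle.dump(s,open('w1.pkl','wb'))
from m import *
_,st,c=blob(s,(10,70,90),(28,255,255),(0,0,560,420));print(st,corners(c));print([plane(s,*p,z=.024,fish=True) for p in corners(c)])
print(s['K'],s['pose'])
E
python3 go.py .4356 .1296 .003 180 0 -76.6
```

```text
[ 450    0  110   91 7809] [[450.   0.]
 [559.   0.]
 [559.  90.]
 [450.  90.]]
[array([ 0.3342, -0.0903,  0.024 ]), array([ 0.1953, -0.1701,  0.024 ]), array([ 0.1836, -0.0635,  0.024 ]), array([ 0.3188, -0.0076,  0.024 ])]
[[325.1923   0.     277.9565]
 [  0.     325.1923 209.8023]
 [  0.       0.       1.    ]] [[-0.9726 -0.2229 -0.0659  0.453 ]
 [-0.2324  0.94    0.2497  0.0624]
 [ 0.0063  0.2582 -0.9661  0.2766]
 [ 0.      0.      0.      1.    ]]
t 1.4833 at [43.66 13.16 12.04] [179.9   -0.06 -76.42] row [ 0.16  0.13 11.74] [ 0.1  -0.06  0.18]
```

View pics/w1.png

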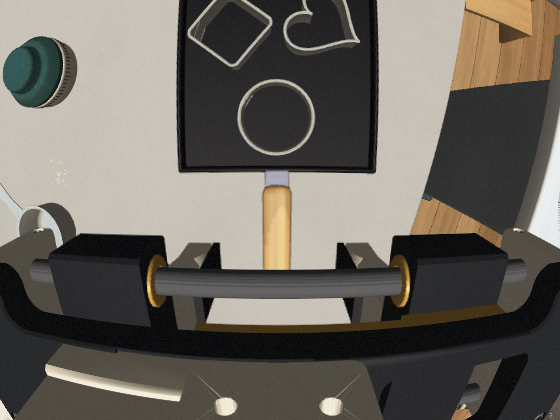

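Wrist view: the handle (263–290, 186–270) is centred between the fingers and aligned with them. The three tin cutters are at (276,117), (230,32) and (322,25). Descending.

Converted, 11.5 cm / 75 = 0.1533, 11.2 cm / 75 = 0.1493.

>>> send_rows(
  plan=[
    [[0,0,0.0533,0,0,0],[0,0,0.1,0,0,0],[0,0,0.1267,0,0,0],[0,0,0.1413,0,0,0],[0,0,0.1493,0,0,0],[0,0,0.1533,0,0,0],[0,0,0.1533,0,0,0]],
  ],
)

```text
clock: 2.07
tool_pos: [0.4372, 0.1338, 0.0064]
orientation: [-179.9, 0.0, -76.2]
force: [0.2, 0.2, 0.1]
opening: 0.0617
gripper_force: 0.0
```

>>> send_rows(
  plan=[
    [[0,0,0,0,0,0],[0,0,0,0,0,0],[0,0,0,0,0,0],[0,0,0,0,0,0],[0,0,0,0,0,0],[0,0,0,0,0,0],[0,0,0,0,0,0],[0,0,0,0,0,0]],
  ],
  fingers=0,
)

```text
clock: 2.73
tool_pos: [0.4367, 0.1325, 0.0061]
orientation: [180.0, 0.0, -76.3]
force: [-1.2, 0.0, 4.2]
opening: 0.0233
gripper_force: 30.0
```

Converted, -6 cm / 75 = -0.08, -5.4 cm / 75 = -0.072.

>>> send_rows(
  plan=[
    [[0,0,-0.0053,0,0,0],[0,0,-0.0133,0,0,0],[0,0,-0.0267,0,0,0],[0,0,-0.0427,0,0,0],[0,0,-0.0587,0,0,0],[0,0,-0.072,0,0,0],[0,0,-0.08,0,0,0],[0,0,-0.08,0,0,0]],
  ],
)

```text
clock: 3.4
tool_pos: [0.4373, 0.1331, 0.0672]
orientation: [-179.9, 0.1, -76.3]
force: [1.0, 0.1, -2.5]
opening: 0.0238
gripper_force: 30.0
```

```bash
python3 - <<'E'
from h import *
w=snap('wrist');s=snap('scene')
A=w['img'][:, :, ::-1][:240,140:440];B=cv2.resize(s['img'][:,:,::-1][190:300,180:330],(450,330))
A=cv2.resize(A,(330,264))
c=np.zeros((330,790,3),np.uint8);c[:264,:330]=A;c[:,340:790]=B;cv2.imwrite('pics/l1.png',c)
E
```

```text
(no output)
```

View pics/l1.png

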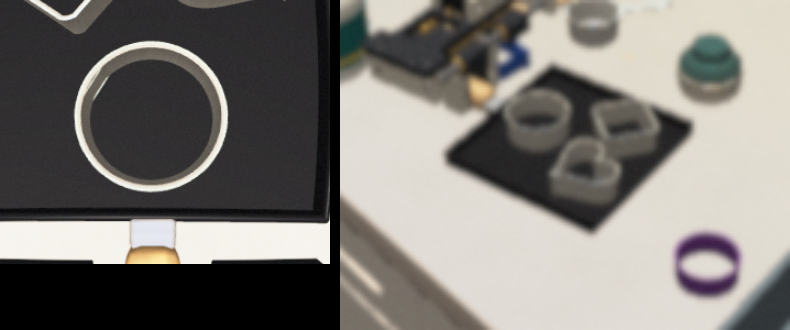

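```bash
python3 go.py .4235 -.133 .245 180 0 -76.6
```

```text
t 3.5 at [43.66 13.25  6.59] [-179.99    0.02  -76.32] row [ 25.48   7.55 -17.93] [-0.01  0.02  0.28]
```

Converted, 12.75 cm / 75 = 0.17, 10.3 cm / 75 = 0.1373.

>>> send_rows(
  plan=[
    [[0.0032,0.0009,-0.0023,0,0,0],[0.0129,0.0039,-0.0091,0,0,0],[0.028,0.0085,-0.02,0,0,0],[0.0493,0.0147,-0.0347,0,0,0],[0.076,0.0227,-0.0533,0,0,0],[0.1053,0.0307,-0.0733,0,0,0],[0.1373,0.0407,-0.096,0,0,0],[0.17,0.0507,-0.1193,0,0,0]],
  ],
)

```text
clock: 4.17
tool_pos: [0.4289, -0.0023, 0.1564]
orientation: [180.0, -0.0, -76.3]
force: [1.4, 0.6, -2.7]
opening: 0.0238
gripper_force: 30.0
```

Converted, 12.75 cm / 75 = 0.17, 2.7 cm / 75 = 0.036.

>>> send_rows(
  plan=[
    [[0.0333,0.0099,-0.0233,0,0,0],[0.0653,0.0193,-0.0453,0,0,0],[0.0947,0.028,-0.0667,0,0,0],[0.12,0.036,-0.084,0,0,0],[0.1413,0.042,-0.0993,0,0,0],[0.1573,0.0467,-0.1107,0,0,0],[0.1667,0.0496,-0.1173,0,0,0],[0.17,0.0507,-0.1193,0,0,0]],
  ],
)

```text
clock: 4.83
tool_pos: [0.4227, -0.1346, 0.2458]
orientation: [-180.0, -0.0, -76.4]
force: [-0.4, -0.3, -1.6]
opening: 0.0235
gripper_force: 30.0
```

```bash
python3 - <<'E'
from h import *
w=snap('wrist');s=snap('scene')
A=cv2.resize(w['img'][:, :, ::-1],(400,300));B=cv2.resize(s['img'][:,:,::-1][150:400,200:480],(386,345))
c=np.zeros((345,790,3),np.uint8);c[:300,:400]=A;c[:,404:790]=B;cv2.imwrite('pics/l2.png',c)
E
for q in 40; do python3 go.py .4235 -.133 .239 180 $q -76.6;done
```

```text
t 4.9333 at [ 42.27 -13.36  24.48] [179.99   0.02 -76.38] row [-0.04 -0.1   0.58] [  0.09 -39.98   0.21]
```

View pics/l2.png

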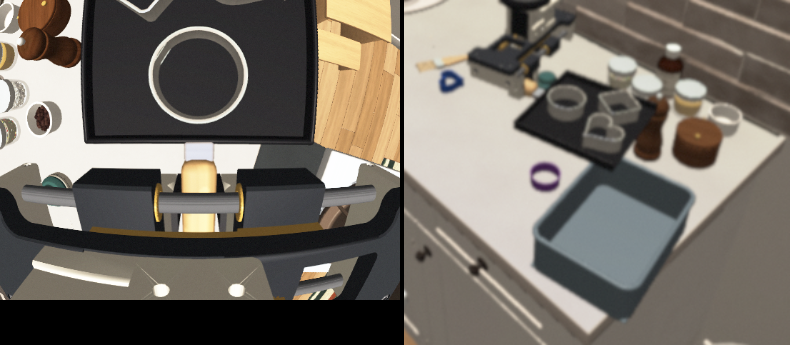

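Cutters haven't moved and the tray is level over the tub. I'll back off 5 cm and lower so that the mouth is just inside the near wall, then tip about the mouth.

Converted, 11.2 cm / 75 = 0.1493, -5.1 cm / 75 = -0.068.

>>> send_rows(
  plan=[
    [[-0.0027,0,0.0053,0,0,0],[-0.0107,0,0.0213,0,0,0],[-0.0227,0,0.048,0,0,0],[-0.036,0,0.0787,0,0,0],[-0.0493,0,0.1067,0,0,0],[-0.06,0,0.1307,0,0,0],[-0.0667,0,0.1453,0,0,0],[-0.068,0,0.1493,0,0,0]],
  ],
)

```text
clock: 5.6
tool_pos: [0.4091, -0.0826, 0.1303]
orientation: [179.7, 0.0, -76.2]
force: [0.5, -0.7, -2.2]
opening: 0.0235
gripper_force: 30.0
```

Converted, -8.4 cm / 75 = -0.112, -7.6 cm / 75 = -0.1013, -25 degrees / 180 = -0.1389.

>>> send_rows(
  plan=[
    [[0.0013,0,-0.0227,0,-0.0278,0],[0.0048,0,-0.0467,0,-0.0556,0],[0.0101,0,-0.0693,0,-0.0833,0],[0.0137,0,-0.08,0,-0.0972,0],[0.0175,0,-0.0907,0,-0.1111,0],[0.0219,0,-0.1013,0,-0.125,0],[0.0267,0,-0.112,0,-0.1389,0],[0.0267,0,-0.112,0,-0.1389,0]],
  ],
)

```text
clock: 6.27
tool_pos: [0.417, -0.1044, 0.2174]
orientation: [-180.0, 25.1, -76.4]
force: [0.9, -0.9, -1.7]
opening: 0.0236
gripper_force: 30.0
```

>>> send_rows(
  plan=[
    [[0,0,0,0,0,0],[0,0,0,0,0,0],[0,0,0,0,0,0],[0,0,0,0,0,0]],
  ],
)

```text
clock: 6.6
tool_pos: [0.4156, -0.1024, 0.2169]
orientation: [-180.0, 25.0, -76.2]
force: [-0.4, 0.2, -2.3]
opening: 0.0236
gripper_force: 30.0
```

```bash
python3 - <<'E'
from h import *
w=snap('wrist');s=snap('scene');t=snap('top')
A=cv2.resize(w['img'][:, :, ::-1],(340,255));B=cv2.resize(s['img'][:,:,::-1][180:400,220:480],(440,372));C=cv2.resize(t['img'][180:330,280:480,::-1],(340,255))
c=np.zeros((520,790,3),np.uint8);c[:255,:340]=A;c[260:515,:340]=C;c[:372,345:785]=B;cv2.imwrite('pics/l3.png',c)
E
```

```text
(no output)
```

View pics/l3.png

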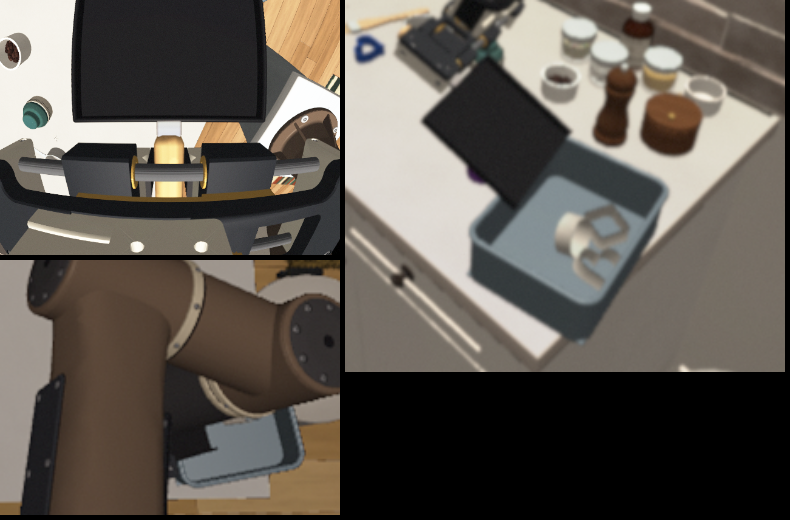

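All three cutters lie in the tub, at about (590,235) in the composite, and the tray is empty. I'll level it and take it back.

```bash
python3 go.py .425 -.04 .20 180 0 -76.4
```

```text
t 6.75 at [ 41.58 -10.26  21.7 ] [-179.98   24.98  -76.24] row [-4.6  -2.38  4.02] [ 0.02 24.98  0.15]
```

Converted, -4.6 cm / 75 = -0.0613, 4 cm / 75 = 0.0533, 25 degrees / 180 = 0.1389.

>>> send_rows(
  plan=[
    [[-0.0107,-0.0053,0.0053,0,0.0333,0],[-0.0213,-0.0107,0.0133,0,0.0667,0],[-0.0347,-0.0173,0.0267,0,0.1,0],[-0.0613,-0.032,0.0533,0,0.1389,0],[-0.0613,-0.032,0.0533,0,0.1389,0],[-0.0613,-0.032,0.0533,0,0.1389,0],[-0.0613,-0.032,0.0533,0,0.1389,0]],
  ],
)

```text
clock: 7.33
tool_pos: [0.4249, -0.039, 0.2002]
orientation: [-180.0, 0.0, -76.1]
force: [0.7, 0.1, -1.8]
opening: 0.0238
gripper_force: 30.0
```

```bash
python3 go.py .4367 .133 .0061 180 0 -76.4
```

```text
t 7.3333 at [42.49 -3.9  20.02] [-179.99    0.03  -76.07] row [-16.4   -5.28  19.42] [-0.01  0.03  0.33]
```

>>> send_rows(
  plan=[
    [[-0.0267,-0.008,0,0,0,0],[-0.0733,-0.024,0.0267,0,0,0],[-0.12,-0.0387,0.0533,0,0,0],[-0.1667,-0.0533,0.0933,0,0,0],[-0.2,-0.0653,0.1333,0,0,0],[-0.2187,-0.0707,0.1733,0,0,0],[-0.2187,-0.0707,0.2067,0,0,0],[-0.2187,-0.0707,0.2267,0,0,0]],
  ],
)

```text
clock: 8.0
tool_pos: [0.4377, 0.1309, 0.0274]
orientation: [179.8, -0.0, -76.4]
force: [-1.7, -0.6, -2.7]
opening: 0.0239
gripper_force: 30.0
```

```bash
python3 go.py .4367 .133 .0061 180 0 -76.4
```

```text
t 8.0 at [43.77 13.09  2.74] [179.83  -0.04 -76.36] row [-0.23  0.04  2.13] [ 0.17 -0.04  0.04]
```

Converted, 2.2 cm / 75 = 0.0293, 2.1 cm / 75 = 0.028.

>>> send_rows(
  plan=[
    [[0,0,0.0107,0,0,0],[0,0,0.0187,0,0,0],[0,0,0.024,0,0,0],[0,0,0.028,0,0,0],[0,0,0.0293,0,0,0],[0,0,0.0293,0,0,0]],
  ],
)

```text
clock: 8.5
tool_pos: [0.4384, 0.1313, 0.0086]
orientation: [-179.9, 0.0, -76.3]
force: [-0.1, -1.1, 0.8]
opening: 0.0236
gripper_force: 30.0
```

>>> send_rows(
  plan=[
    [[0,0,0,0,0,0],[0,0,0,0,0,0],[0,0,0,0,0,0],[0,0,0,0,0,0],[0,0,0,0,0,0],[0,0,0,0,0,0]],
  ],
  fingers=0.75,
)

```text
clock: 9.0
tool_pos: [0.4381, 0.1315, 0.0082]
orientation: [-180.0, 0.0, -76.3]
force: [-0.4, 0.5, -0.4]
opening: 0.0585
gripper_force: 0.0
```

Converted, -22 cm / 75 = -0.2933, -20 cm / 75 = -0.2667.

>>> send_rows(
  plan=[
    [[0,0,-0.0267,0,0,0],[0,0,-0.0667,0,0,0],[0,0,-0.12,0,0,0],[0,0,-0.1733,0,0,0],[0,0,-0.2267,0,0,0],[0,0,-0.2667,0,0,0],[0,0,-0.2933,0,0,0],[0,0,-0.2933,0,0,0]],
  ],
)

```text
clock: 9.67
tool_pos: [0.4401, 0.1326, 0.233]
orientation: [-179.6, 0.1, -76.3]
force: [0.3, 0.5, -0.5]
opening: 0.0658
gripper_force: 0.0
```

```bash
python3 - <<'E'
from m import *
w=snap('wrist');s=snap('scene');t=snap('top')
pickle.dump((w,s,t),open('s1.pkl','wb'))
A=cv2.resize(w['img'][:, :, ::-1],(400,300));B=cv2.resize(s['img'][:,:,::-1][140:400,140:440],(385,333))
c=np.zeros((335,790,3),np.uint8);c[:300,:400]=A;c[:333,404:789]=B;cv2.imwrite('pics/l4.png',c)
E
```

```text
(no output)
```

View pics/l4.png

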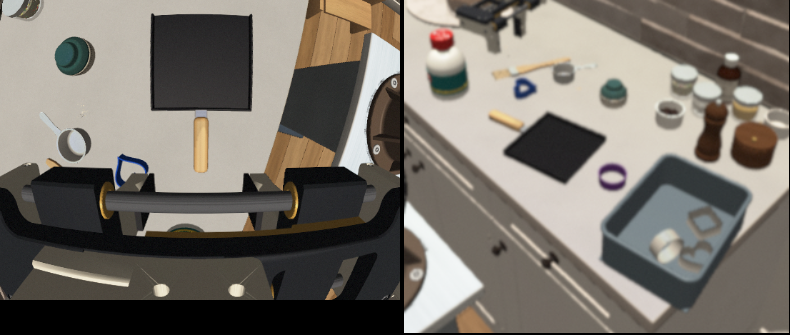

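Tray lies flat and empty at (200,60) wrist / (555,147) scene, and the cutters are in the tub at (690,240). Bystanders haven't moved. Next I'll measure the cap, using the scene and top views.

```bash
python3 - <<'E'
from m import *
w,s,t=pickle.load(open('s1.pkl','rb'))
for nm,S in(('s0',D['scene']),('s1',s)):
    m,st,c=blob(S,(0,100,60),(8,255,255),(150,155,190,190));print(nm,m,st)
# vertical-axis point: scene ray at cap blob centre (mid-height of side+top) with top ray
T=D['top'];o=plane(T,134.4,280.4,.165);print('top',o)
P=np.linalg.inv(s['pose'])
for z in(.165,.1355):
    q=P@np.append(o[:2],[z,1]);q=s['K']@q[:3];print('reproj scene',z,q[:2]/q[2])
p,e=cross(ray(T,134.4,280.4),ray(s,168.7,170.4));print(p,e)
m,st,c=blob(t,(0,100,60),(8,255,255),(110,255,165,305));print('now top',st,m)
print(ctrl.get_obs()['joint_pos'])
E
```

```text
s0 [169.1266 170.4219] [160 163  18  17 237]
s1 [169.1752 170.4786] [160 163  18  16 234]
top [0.4113 0.3593 0.165 ]
reproj scene 0.165 [168.3601 166.9883]
reproj scene 0.1355 [169.752  175.3858]
[0.4122 0.3628 0.1512] 0.00032771360050170856
now top [123 269  15  12  64] [129.4688 273.3906]
[ 41.502   -0.5658 -25.3887  -0.0302 -65.1902 -27.803 ]
```

```bash
python3 go.py .382 .485 .25 180 0 -76.4
```

```text
t 9.8167 at [43.76 13.13 22.76] [179.98   0.02 -76.31] row [-35.68  -2.97  -2.23] [0.02 0.02 0.09]
```

Converted, -30 cm / 75 = -0.4, -26 cm / 75 = -0.3467.

>>> send_rows(
  plan=[
    [[-0.0267,-0.0027,-0.0293,0,0,0],[-0.08,-0.0067,-0.0293,0,0,0],[-0.1333,-0.012,-0.0293,0,0,0],[-0.1867,-0.016,-0.0293,0,0,0],[-0.24,-0.02,-0.0293,0,0,0],[-0.2933,-0.024,-0.0293,0,0,0],[-0.3467,-0.0293,-0.0293,0,0,0],[-0.4,-0.0333,-0.0293,0,0,0]],
  ],
  fingers=0.9,
)

```text
clock: 10.48
tool_pos: [0.3902, 0.4302, 0.2481]
orientation: [179.9, -0.1, -76.3]
force: [1.2, -0.0, -0.4]
opening: 0.0789
gripper_force: 0.0
```

Converted, -5.7 cm / 75 = -0.076, -3.5 cm / 75 = -0.0467.

>>> send_rows(
  plan=[
    [[-0.0467,-0.004,0,0,0,0],[-0.076,-0.0067,0,0,0,0],[-0.076,-0.0067,0,0,0,0],[-0.076,-0.0067,0,0,0,0]],
  ],
)

```text
clock: 10.82
tool_pos: [0.3818, 0.4858, 0.2471]
orientation: [179.8, -0.2, -76.2]
force: [0.3, -0.3, -0.2]
opening: 0.0787
gripper_force: 0.0
```

```bash
cat > cap.py <<'E'
from m import *
import os
w=snap('wrist','wc%d.png'%len(os.listdir('pics')))
# circle on the plane of the top: red outer contour projected at z=.165
m,st,c=blob(w,(0,100,50),(8,255,255),(100,0,460,270));print(st,m)
pickle.dump((w,c),open('c%d.pkl'%int(ctrl.get_obs()['clock']*100),'wb'))
for z in (.165,):
    P=np.array([plane(w,*p[0],z=z,fish=True)[:2] for p in c],np.float32);(x,r)=cv2.minEnclosingCircle(P);print(z,x,r,P.min(0),P.max(0))
print(ctrl.get_obs()['tool_pos'],w['pose'][:3,3])
E
python3 cap.py; ls pics
```

```text
[ 240   17   74   73 3322] [276.5373  52.4828]
0.165 (0.41251060366630554, 0.36506861448287964) 0.028260665014386177 [0.3856 0.3369] [0.4391 0.393 ]
[0.3821 0.4849 0.2479] [0.3991 0.4185 0.405 ]
crop1.png
l1.png
l2.png
l3.png
l4.png
scene0.png
top0.png
w1.png
wc8.png
```

>>> send_rows(
  plan=[
    [[0.0133,-0.0013,-0.0133,0,0,0],[0.04,-0.0027,-0.04,0,0,0],[0.0667,-0.004,-0.0533,0,0,0],[0.0667,-0.004,-0.0533,0,0,0],[0.0667,-0.004,-0.0533,0,0,0]],
  ],
)

```text
clock: 11.28
tool_pos: [0.3984, 0.4356, 0.2921]
orientation: [-179.9, 0.2, -76.4]
force: [-0.8, 0.7, -0.6]
opening: 0.079
gripper_force: 0.0
```

```bash
python3 cap.py; python3 - <<'E'
from m import *
import glob
fs=sorted(glob.glob('c1*.pkl'));print(fs)
R_=[]
for f in fs:
    w,c=pickle.load(open(f,'rb'));c=c[:,0].astype(float)
    i=c[:,1].argmin();top=c[c[:,1]<=c[i,1]+.5].mean(0);R_.append(ray(w,*top,True))
print('far rim pt',cross(*R_))
E
python3 go.py .412 .362 .24 180 0 -76.4
```

```text
[ 251   89   62   62 2360] [281.7229 119.4831]
0.165 (0.4124971926212311, 0.3630485534667969) 0.026978874579072 [0.3856 0.3364] [0.4392 0.3898]
[0.398  0.436  0.2911] [0.4149 0.3671 0.4495]
['c1086.pkl', 'c1133.pkl']
far rim pt (array([0.4181, 0.3367, 0.1627]), np.float64(0.002425392790873113))
t 11.3333 at [39.8  43.6  29.11] [-179.94    0.1   -76.42] row [7.54 0.38 5.1 ] [-0.06  0.1  -0.02]
```

Converted, 10 cm / 75 = 0.1333, 7.45 cm / 75 = 0.0993.

>>> send_rows(
  plan=[
    [[0.04,0.0013,0,0,0,0],[0.08,0.0027,0.0133,0,0,0],[0.0993,0.0041,0.0533,0,0,0],[0.0993,0.0041,0.0933,0,0,0],[0.0993,0.0041,0.12,0,0,0],[0.0993,0.0041,0.1333,0,0,0],[0.0993,0.0041,0.1333,0,0,0],[0.0993,0.0041,0.1333,0,0,0]],
  ],
)

```text
clock: 12.0
tool_pos: [0.4122, 0.3646, 0.1903]
orientation: [180.0, -0.0, -76.3]
force: [0.2, -0.6, 1.2]
opening: 0.079
gripper_force: 0.0
```

```bash
python3 go.py .4125 .363 .138 180 0 -76.4
```

```text
t 12.0 at [41.22 36.46 19.03] [180.    -0.04 -76.29] row [0.16 0.01 5.23] [ 0.   -0.04  0.11]
```

Converted, 5.2 cm / 75 = 0.0693, 5 cm / 75 = 0.0667.

>>> send_rows(
  plan=[
    [[0,0,0.0133,0,0,0],[0.0013,0,0.0293,0,0,0],[0.0013,0,0.0453,0,0,0],[0.0013,0,0.0587,0,0,0],[0.0013,0,0.0667,0,0,0],[0.0013,0,0.0693,0,0,0],[0.0013,0,0.0693,0,0,0]],
  ],
)

```text
clock: 12.58
tool_pos: [0.4123, 0.3635, 0.1379]
orientation: [180.0, -0.0, -76.3]
force: [0.3, -0.8, -0.2]
opening: 0.0791
gripper_force: 0.0
```

>>> send_rows(
  plan=[
    [[0,0,0,0,0,0],[0,0,0,0,0,0],[0,0,0,0,0,0],[0,0,0,0,0,0],[0,0,0,0,0,0],[0,0,0,0,0,0]],
  ],
  fingers=0,
)

```text
clock: 13.08
tool_pos: [0.4124, 0.3636, 0.1383]
orientation: [-180.0, 0.0, -76.3]
force: [0.9, 0.9, -0.9]
opening: 0.0535
gripper_force: 30.0
```

Opening is 53.5 mm, so the cap is gripped. Pushing down 6.5 mm.

Converted, 0.65 cm / 75 = 0.0087, 0.55 cm / 75 = 0.0073.

>>> send_rows(
  plan=[
    [[0,0,0.0013,0,0,0],[0,0,0.0033,0,0,0],[0,0,0.0053,0,0,0],[0,0,0.0073,0,0,0],[0,0,0.0087,0,0,0],[0,0,0.0087,0,0,0],[0,0,0.0087,0,0,0]],
  ],
)

```text
clock: 13.67
tool_pos: [0.4124, 0.3636, 0.132]
orientation: [-180.0, 0.0, -76.3]
force: [-1.3, -0.5, 6.1]
opening: 0.0541
gripper_force: 30.0
```

The upward force of 6.1 N at 6.4 mm matches the spring. Turning anticlockwise.

Converted, -31 degrees / 180 = -0.1722.

>>> send_rows(
  plan=[
    [[0,0,0,0,0,-0.0167],[0,0,0,0,0,-0.0389],[0,0,0,0,0,-0.0667],[0,0,0,0,0,-0.0944],[0,0,0,0,0,-0.1222],[0,0,0,0,0,-0.15],[0,0,0,0,0,-0.1722],[0,0,0,0,0,-0.1722]],
  ],
)

```text
clock: 14.33
tool_pos: [0.4129, 0.364, 0.1323]
orientation: [-179.9, -0.0, -45.0]
force: [-0.5, 0.2, 5.9]
opening: 0.054
gripper_force: 30.0
```

Converted, -31 degrees / 180 = -0.1722.

>>> send_rows(
  plan=[
    [[0,0,0,0,0,-0.0222],[0,0,0,0,0,-0.05],[0,0,0,0,0,-0.0778],[0,0,0,0,0,-0.1056],[0,0,0,0,0,-0.1333],[0,0,0,0,0,-0.1556],[0,0,0,0,0,-0.1722],[0,0,0,0,0,-0.1722]],
  ],
)

```text
clock: 15.0
tool_pos: [0.4129, 0.364, 0.1323]
orientation: [-179.9, -0.1, -14.1]
force: [-0.3, 0.1, 6.4]
opening: 0.0539
gripper_force: 30.0
```

```bash
python3 - <<'E'
from m import *
o=ctrl.get_obs();print(o['force'],o['moment'],o['joint_pos'])
s=snap('scene');t=snap('top');w=snap('wrist')
b=lambda i,f:cv2.resize(i[:,:,::-1],None,fx=f,fy=f)
c=np.zeros((420,790,3),np.uint8)
a=b(w['img'],.7);c[:a.shape[0],:a.shape[1]]=a;a=b(s['img'][120:240,120:240],3);c[:360,400:760]=a
cv2.imwrite('pics/l5.png',c)
E
```

```text
[-0.2798  0.1067  6.4093] [-0.0477  0.0367  0.053 ] [ 61.8206  13.5343 -22.6183   0.0439 -53.7502  14.0666]
```

View pics/l5.png

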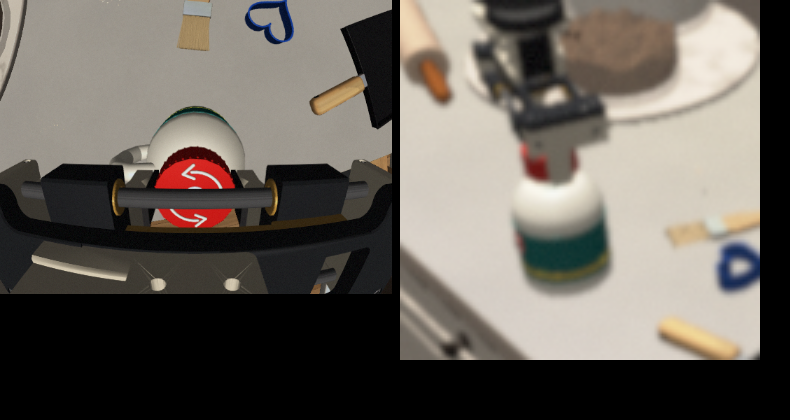

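The jug stands upright. Its handle at (125,155) still points to about +y, so the jug didn't turn with the cap. Lifting straight up.

Converted, -3 cm / 75 = -0.04, -2.6 cm / 75 = -0.0347.

>>> send_rows(
  plan=[
    [[0,0,-0.004,0,0,0],[0,0,-0.0087,0,0,0],[0,0,-0.0133,0,0,0],[0,0,-0.0187,0,0,0],[0,0,-0.024,0,0,0],[0,0,-0.0293,0,0,0],[0,0,-0.0347,0,0,0],[0,0,-0.04,0,0,0]],
  ],
)

```text
clock: 15.82
tool_pos: [0.4122, 0.3633, 0.1619]
orientation: [180.0, 0.0, -14.3]
force: [-0.7, 0.8, 0.2]
opening: 0.054
gripper_force: 30.0
```

Converted, -3.5 cm / 75 = -0.0467, -3.4 cm / 75 = -0.0453.

>>> send_rows(
  plan=[
    [[0,0,-0.0067,0,0,0],[0,0,-0.0173,0,0,0],[0,0,-0.0293,0,0,0],[0,0,-0.04,0,0,0],[0,0,-0.0453,0,0,0],[0,0,-0.0467,0,0,0],[0,0,-0.0467,0,0,0],[0,0,-0.0467,0,0,0]],
  ],
)

```text
clock: 16.48
tool_pos: [0.4121, 0.3633, 0.1963]
orientation: [180.0, 0.0, -14.3]
force: [0.1, 0.8, -0.6]
opening: 0.0539
gripper_force: 30.0
```

```bash
python3 - <<'E'
from m import *
s=snap('scene');o=ctrl.get_obs();print(o['qvel'],o['gripper_force'],o['force'])
a=cv2.resize(s['img'][:,:,::-1][100:340,120:440],(640,480));cv2.imwrite('pics/l6.png',a)
E
```

```text
[ 0.0233  0.2624 -0.075   0.0651  0.0915 -0.013 ] 29.999905865988694 [ 0.2926 -0.1064 -0.2628]
```

View pics/l6.png

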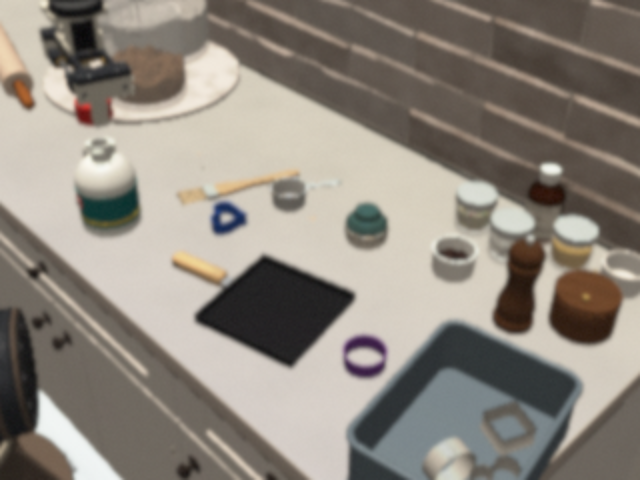

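The cap at (95,108) is held clear above the open neck at (100,150). The jug stands, the tray is flat, and the cutters are in the tub. Handing in.

```bash
python3 -c "
from plant import ctrl
print(ctrl.close_job())"
```

```text
the job is handed in; nothing more can be done
None
```

I handed the job in with the three cutters in the tub, the empty tray flat on the worktop, and the freed cap held level about 4–5 cm above the open neck of the standing jug; `close_job()` gave no verdict.

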